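# Refit the guard of a nail dust collector

### The job

Put the cleaned guard back on the nail dust collector: pull the latch knob right out, set the guard down over the four posts so that every corner hole drops over its own post and the plate lies flat on the filter frame, then push the latch knob fully home so that its tongue locks the guard. Lower the guard into place, do not drop it, and leave the other things on the desk standing where they are.

Things in the scene. Friction and masses are not known exactly. Their poses are not given: they have to be found in the camera images.
- case: Nail dust collector, fixed: white case 180 (x) x 230 (y) mm, on it the grey frame of the filter cassette (lower tier), top at z = 68. Origin: centre of the underside, at desk level; its own -x face is the front. The latch guide block stands in the middle of the front: 40 wide, own x = -101 to -125, top z = 90; below z = 64 it joins the case.
- seat (a point): Centre of the top of the filter frame (case x = y = 0, z = 68), axes as the case; the centre of the guard's underside belongs here. Four upright steel posts 10 mm dia stand at own x = +-70, y = +-95: cylindrical up to 14 above this point, then tapering to 3 dia at their tips, 24 above it.
- latch (a joint): Spring-detented sliding bolt, m: 0 = home (tongue 14 mm wide, 6 thick, underside z = 76.5, reaches over the seat to case x = -74: locks the guard, or keeps it from being seated); 0.025 = pulled out along case -x (tip at -99, clear of the guard). The detent holds it at either end with about 5 N, less between; past the middle it runs on to that end.
- knob (a point): Middle of the latch's round black pull knob, z = 79.5; moves with the bolt, axes as the case. Knob 26 mm dia, 12 thick along case x, on a 10 dia stem, open from above. Home: middle at case x = -157, y = 0, with 26 of bare stem and bolt (10 to 14 wide) between the knob's back and the guide block.
- bar (a point): Middle of the steel bridge bar of the loose guard (upper tier). The bar is 12 mm wide, 12 tall and runs 92 along its own x; its middle is 24 above the guard's flat underside, straight over its centre and centre of mass. The guard starts flat on the desk, bar up.
- guard: The guard, 0.2 to 0.45 kg: origin at the centre of its underside, axes as bar. Mid-grey plate 172 (x) x 222 (y) x 6 mm, opening 128 x 150 in the middle with cut corners and two thin wires along y at x = +-46, 13 high; four 14 dia holes at x = +-70, y = +-95. Same either way round (half turn).
- polish_a: Bystander: nail polish bottle, round, 28 dia x 68 tall (mm); origin at the centre of its underside.
- polish_b: Bystander: nail polish bottle, round, 28 dia x 68 tall (mm); origin at the centre of its underside.
- polish_c: Bystander: taller nail polish bottle, 28 dia x 74 tall (mm); origin at the centre of its underside.
- buffer: Bystander: nail buffer block 26 x 92 x 26, lying along its own y (mm); origin at the centre of its underside.
- jar: Bystander: ceramic cotton-pad jar with wooden lid, 78 dia x 67 tall (mm); origin at the centre of its underside.
- pump: Bystander: lotion pump bottle, 66 dia x 175 tall (mm); origin at the centre of its underside.

How it is judged:
On the way, in this order (a step that is already met when the one before it is completed fails the run):
1. the latch is pulled fully out (value of joint latch above 0.022 m), for 0.2 s.
2. the guard lies flat on the filter frame with all four posts through its holes (horizontal distance between bar and seat below 0.005 m and angle between the x axis of guard and the x axis of case, either way round below 0.05 rad and angle between guard's own z axis and vertical below 0.02 rad and z of bar in the frame of seat below 0.0265 m), for 0.3 s.
3. the latch is fully home over the seated guard (all of step 2 and value of joint latch below 0.003 m), for 0.2 s.
At the end, for the whole second after the job is handed in: The guard rests on the filter frame: bar centre within 5 mm of the seat's centre in plan and less than 26.5 mm above it (24 when flat), axes within 0.05 rad either way round, tilt under 0.02 rad; the latch is within 3 mm of home; the guard is at rest (all of step 3 and linear speed of guard below 0.02 m/s); the robot touches nothing.
It fails at once if the guard is dropped: it falls freely (over 0.45 m/s, out of the fingers) while still more than 12 mm above its seat (contact force between the fingers and guard below 0.05 N and linear speed of guard above 0.45 m/s and z of bar in the frame of seat above 0.036 m).
It fails at once if a bystander is moved by more than 30 mm or tipped over (distance of any of polish_a, polish_b, polish_c, buffer, jar, pump from where it was at the start of the episode above 0.03 m or angle between any of polish_a, polish_b, polish_c, buffer, jar, pump's own z axis and vertical above 0.5 rad).
It also fails if it takes over 64 s, if anything falls off the work surface, if the arm or the gripper's body presses on something with over 40 N, if the wrist force passes 120 N, or if a joint passes its speed limit or range.

### The arm

A 7-joint arm with a two-finger parallel gripper is mounted at the origin on the work surface. World frame = base frame: x ahead of the robot, y to its left, z up, the work surface at z = 0. Lengths are in m, angles in rad, forces in N, time in s.
With the tool pointing down it reaches from about 0.4 to 0.85 m from the base axis. Payload 10.4 kg.
Tool frame: the origin (TCP) lies at the very end of the fingers, on their centre line; the grasp point (between the pads) lies manip.hold_point_z behind it (manip.hold_point_z is the distance from the TCP to the grasp point, in m); z points along the fingers, y is the direction in which the jaws open and shut (so a half turn about z gives the same grasp; the last joint's range is limited). The gripper opens to 85 mm and grips with 20 to 120 N. Pads are 22 mm wide; open, the fingers measure 114 mm over their backs; the gripper's body (76 mm by 85 mm) begins 54 mm behind the grasp point. The pads swing forward as they close: fully open they stand 13 mm farther back than shut.
Start: joints at [-0.023, 0.332, -0.065, 1.46, 0.022, 1.35, -0.088], TCP at [0.625, 0, 0.231] pointing down, gripper open.
Joint ranges: [-2.6, 2.6], [-0.5, 2.12], [-1.47, 1.34], [0.16, 2.42], [-1.27, 4.41], [0.06, 2.06], [-2.6, 2.6]. Speed limits (rad/s): [2.22, 2.22, 2.79, 2.79, 3.14, 3.14, 3.14].

### API

Orientations are given as a unit quaternion [x, y, z, w].
In Python, from workcell import manip gives the robot as it stands.
- The arm moves only by the tool jog_arm, never from a script. Its arguments are lists of equal length, an entry for each row: "translation": the shift along the world's x, y, z in mm, a list of three; "turn": the turn about the world's z in degrees. In form: {"translation": [[x, y, z], ...], "turn": [turn, ...]}. A call has 1 to 12 rows; each row is the pose to reach, as a shift and turn from the pose measured when the call began; what a row does not reach only later rows make up. A row lasts 1/12 s, in which the tool goes at most 41.7 mm and 7.16 degrees, less where a joint would pass 70% of its speed; a pose out of reach is approached as far as the arm can. A call with a gripper value outside its range is refused whole. "grip" is the finger opening in mm, from 0 to 85.4, set as the call begins (left out, the last holds). The fingers move at their own pace and stop on an object; "grip_force" is the grip in N (left out, the last holds). Time passes only in rows, so rows that repeat a pose let the fingers close. It gives the time, the measured TCP pose, the force and the opening at its end, in the units of the state.
- manip.get_obs(): the state, without advancing time (a new reading comes with each control period).
- manip.camera(name): name is "scene" or "side" or "wrist"; returns a dict with "frame" (400x640x3 uint8, red, green, blue), "mtx" (3x3 intrinsics, pixels), "pose" (4x4, takes a point from camera to world coordinates). Camera axes: x right, y down, z forward; pixel columns grow to the right and rows downward; lengths in m; the calibration is good to about 2 mm. A picture is of the moment at which its call begins. There is no depth.
- manip.hand_in(): hands the job in, once; it reports no verdict.
Trained networks look in a picture, given as the dict that the camera call returned (one of the last four; its "shot" number tells which), for a name from the list of things; names that differ only in an ending like _2 or _b are one class to them, and where a whole thing is asked for, a point or a joint stands for the part that bears it (a point fixed in the world has none). Each returns a list of dicts, best first, with "confidence" (0 to 1); they miss things now and then, are a little off and sometimes report something else, mostly with a low value. They report only what shows in the picture. A call takes as long as a camera call.
- manip.outline_of(picture, label): "mask" (400x640 bool, what is visible of it) and "extent" ([left, top, right, bottom] in pixels, round what is visible of it).
- manip.pinpoint(picture, label): "at" ([column, row] in pixels: a listed point, or the origin of a listed thing).
The state is a dict: "clock": time; "joint_pos": joint angles; "joint_velocities": joint speeds; "tau": joint torques, N m; "position": TCP position; "ee_rot": TCP orientation; "ft_force": force on the tool from outside, world axes, zero at the start; "torque": the same for the moment, N m; "grip_width": opening from 0.0 (shut) to 1.0 (fully open).
Only numpy, scipy, OpenCV 4.12 (cv2) and the standard library are available. Lean on these libraries where they do the work, as an engineer would, in place of code of your own. Each camera call takes 0.05 s, during which the arm holds its last target. There are 200 camera calls.

## Working session

There is one attempt and no reset: what is moved stays moved. The work goes in short steps, Python scripts to look and compute and a tool call to move; the robot and the scene stay as the last step left them, time stands still between calls to the robot, and variables do not carry over. Pictures are saved under pics/ and viewed, about 8 in all and at most 12, crops included, and the job is handed in when it is done.

Besides the shell and the picture viewer there is one more tool, called after "Request:" as a command line: name --pt "numbers of a row" for each row, then --argument value for the rest. jog_arm: Moves the arm, as the interface text tells. Its arguments: {"type":"object","properties":{"translation":{"type":"array"},"turn":{"type":"array"},"grip":{"type":"number"},"grip_force":{"type":"number"}},"required":["translation","turn"]}

```bash
ls; mkdir -p pics; python3 - <<'E'
from workcell import manip
import cv2,numpy as np
print(manip.hold_point_z, manip.get_obs())
for n in ("scene","side","wrist"):
    p=manip.camera(n); cv2.imwrite(f"pics/{n}0.png",p["frame"][:,:,::-1])
    print(n,p["mtx"].round(1).tolist(),p["pose"].round(3).tolist())
    for l in ("seat","knob","bar","guard","case"):
        print(l,[(np.round(d["at"],1).tolist(),round(d["confidence"],2)) for d in manip.pinpoint(p,l)[:2]])
a=[cv2.imread(f"pics/{n}0.png") for n in ("scene","side")]
cv2.imwrite("pics/both.png",cv2.resize(np.vstack(a),(480,600)))
E
```

```text
pics
0.0187 {'clock': 0.0, 'joint_pos': array([-0.02255711,  0.33290615, -0.06469001,  1.46093106,  0.02160069,
        1.34986035, -0.08849603]), 'joint_velocities': array([ 8.91810855e-05, -4.43067249e-05,  4.15901454e-04,  2.03182197e-03,
       -1.03659278e-03, -1.26063426e-04, -4.37811251e-04]), 'tau': array([ 4.98105128e-04, -6.25449800e+01,  4.97091911e-02, -3.91610491e+01,
        1.63588714e-02,  9.83294769e-03, -6.01235030e-06]), 'position': array([ 6.24641463e-01, -3.70288660e-05,  2.30499378e-01]), 'ee_rot': array([ 7.07116305e-01,  7.07096906e-01, -5.21317190e-04, -4.74226158e-04]), 'ft_force': array([0.21865815, 0.00991116, 0.34855795]), 'torque': array([-0.00357203, -0.02039829,  0.00699822]), 'grip_width': 0.9979562868270684}
scene [[367.3, 0.0, 312.4], [0.0, 367.3, 206.8], [0.0, 0.0, 1.0]] [[-0.796, 0.506, -0.332, 0.854], [0.605, 0.674, -0.424, 0.382], [0.009, -0.538, -0.843, 0.836], [0.0, 0.0, 0.0, 1.0]]
seat [([232.3, 169.0], 0.62)]
knob []
bar [([337.6, 306.5], 0.98), ([324.3, 212.1], 0.35)]
guard [([334.3, 308.7], 0.86)]
case [([238.4, 184.7], 0.83)]
side [[448.8, 0.0, 321.2], [0.0, 448.8, 199.1], [0.0, 0.0, 1.0]] [[0.976, -0.138, 0.171, 0.368], [-0.22, -0.645, 0.732, -0.827], [0.01, -0.752, -0.659, 0.844], [0.0, 0.0, 0.0, 1.0]]
seat [([381.1, 272.0], 0.77)]
knob [([315.0, 281.0], 0.69)]
bar [([336.0, 166.3], 0.65)]
guard [([334.6, 173.6], 0.74)]
case [([377.2, 288.3], 0.96)]
wrist [[281.4, 0.0, 318.2], [0.0, 281.4, 202.2], [0.0, 0.0, 1.0]] [[1.0, -0.001, -0.0, 0.624], [-0.001, -0.965, -0.263, 0.066], [-0.0, 0.263, -0.965, 0.375], [0.0, 0.0, 0.0, 1.0]]
seat []
knob []
bar []
guard []
case [([336.6, 318.8], 0.82)]
```

View pics/scene0.png

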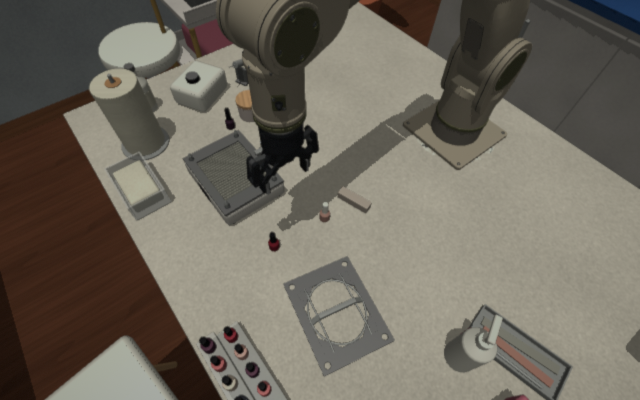

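View pics/side0.png

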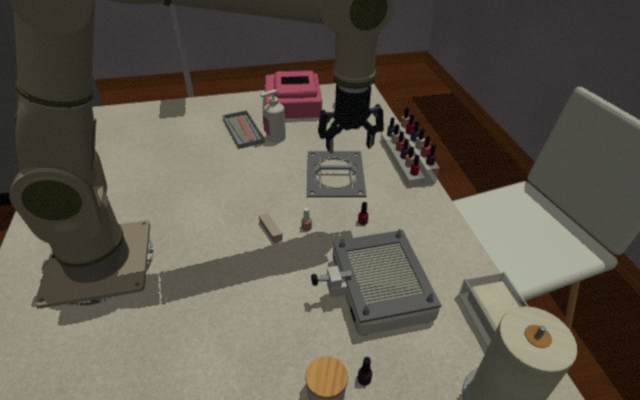

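The scene picture shows the guard lying free at about (338,308), the case at (235,172), polish bottles near (273,242), (325,212) and (229,120), and the buffer at (354,199). The side picture shows the case at (385,275), with its latch knob facing the robot at (315,280).

```bash
cat > h.py <<'E'
from workcell import manip
import cv2,numpy as np
def ray(p,uv,z):
    K,T=p["mtx"],p["pose"]; uv=np.atleast_2d(uv).astype(float)
    d=np.c_[uv,np.ones(len(uv))]@np.linalg.inv(K).T@T[:3,:3].T
    return T[:3,3]+d*((z-T[2,3])/d[:,2])[:,None]
def proj(p,X):
    X=np.atleast_2d(X).astype(float);c=(X-p["pose"][:3,3])@p["pose"][:3,:3];q=c@p["mtx"].T
    return q[:,:2]/q[:,2:]
def rect(p,label,z):
    r=manip.outline_of(p,label)
    if not r: return None
    m=r[0]["mask"]; v,u=np.nonzero(m); P=ray(p,np.c_[u,v],z)[:,:2]
    return (r[0]["confidence"],)+cv2.minAreaRect((P*1000).astype(np.float32))
E
python3 - <<'E'
from h import *
Z=dict(seat=.068,knob=.0795,bar=.024,guard=0,case=0,polish_a=0,polish_c=0,buffer=0,jar=0,pump=0)
for n in ("scene","side","wrist"):
    p=manip.camera(n)
    for l,z in Z.items():
        for d in manip.pinpoint(p,l)[:4]:
            if d["confidence"]>.3: print(n,l,round(d["confidence"],2),(ray(p,d["at"],z)[0,:2]*1000).round(0))
    print(n,"guardrect",rect(p,"guard",.006))
E
```

```text
scene seat 0.76 [ 656. -229.]
scene guard 0.65 [650. 210.]
scene guard 0.31 [ 644. -234.]
scene case 0.61 [ 473. -434.]
scene case 0.6 [ 650. -230.]
scene polish_a 0.67 [521.   4.]
scene polish_a 0.55 [ 549. -445.]
scene polish_c 0.67 [521.   4.]
scene polish_c 0.55 [ 549. -445.]
scene buffer 0.72 [420.   4.]
scene buffer 0.57 [651. 218.]
scene jar 0.86 [ 474. -433.]
scene jar 0.72 [498. 448.]
scene jar 0.7 [434.  10.]
scene jar 0.56 [523.   2.]
scene pump 0.63 [510. 448.]
scene pump 0.44 [ 548. -430.]
scene guardrect (0.92, (651.668701171875, 219.3290252685547), (224.99725341796875, 174.8415069580078), 77.69660186767578)
side seat 0.71 [ 653. -228.]
side knob 0.71 [ 494. -230.]
side bar 0.8 [659. 221.]
side guard 0.81 [657. 211.]
side case 0.91 [ 651. -219.]
side case 0.53 [679. -11.]
side polish_a 0.66 [ 553. -424.]
side polish_a 0.61 [676.  -5.]
side polish_a 0.6 [520.   5.]
side polish_c 0.66 [ 553. -424.]
side polish_c 0.61 [676.  -5.]
side polish_c 0.6 [520.   5.]
side buffer 0.71 [432.  18.]
side jar 0.84 [ 484. -441.]
side pump 0.88 [513. 457.]
side guardrect (0.83, (655.78125, 214.81796264648438), (226.64349365234375, 170.5087890625), 77.95736694335938)
wrist bar 0.65 [671.   2.]
wrist case 0.73 [ 650. -225.]
wrist polish_a 0.9 [515.  13.]
wrist polish_a 0.57 [673.  -1.]
wrist polish_c 0.9 [515.  13.]
wrist polish_c 0.57 [673.  -1.]
wrist buffer 0.72 [428.  18.]
wrist guardrect (0.69, (636.6455078125, -186.519287109375), (138.86410522460938, 249.3924102783203), 89.01514434814453)
```

```bash
python3 - <<'E'
import cv2,numpy as np
a=cv2.imread("pics/side0.png")[210:400,260:500];b=cv2.imread("pics/scene0.png")[110:300,160:400]
cv2.imwrite("pics/z.png",np.vstack([cv2.resize(x,None,fx=1.58*2*0.99,fy=1.57,interpolation=3) if 0 else cv2.resize(x,(379*1,300),interpolation=3) for x in (a,b)]))
E
```

```text
(no output)
```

View pics/wrist0.png

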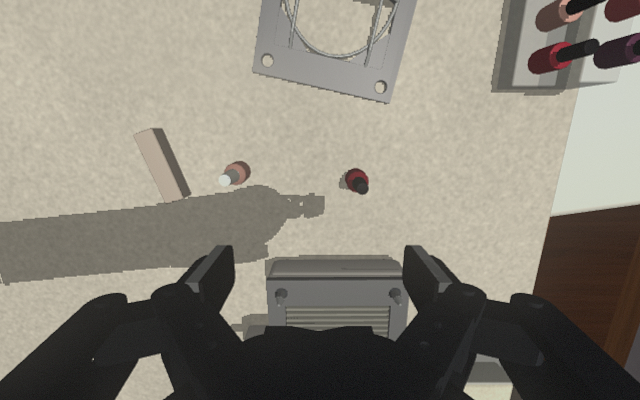

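The wrist picture shows the guard yawed about -12° (near edge from (253,72) to (388,102)) and the case square to the world, with post tips at (281,294) and (395,294). I'll go above the knob with the jaws turned along y.

Request:
jog_arm --pt "-40 -70 0" --pt "-80 -140 0" --pt "-110 -190 -20" --pt "-128 -229 -40" --pt "-128 -229 -70" --pt "-128 -229 -70" --pt "-128 -229 -70" --pt "-128 -229 -70" --pt "-128 -229 -70" --pt "-128 -229 -70" --pt "-128 -229 -70" --pt "-128 -229 -70" --turn '[10, 20, 30, 40, 50, 60, 70, 80, 90, 90, 90, 90]' --grip 60 --grip_force 40

```text
clock: 3.7
position: [0.497, -0.2291, 0.1614]
ee_rot: [0.045, 0.999, 0.0, 0.0]
ft_force: [0.5, 0.5, 0.1]
grip_width: 0.703
```

Request:
jog_arm --pt "0 0 0" --pt "0 0 0" --turn '[4, 4]'

```text
clock: 3.87
position: [0.497, -0.2291, 0.1615]
ee_rot: [0.009, 1.0, 0.0, 0.0]
ft_force: [-0.9, -0.0, 0.4]
grip_width: 0.706
```

```bash
python3 - <<'E'
from h import *
from scipy.spatial.transform import Rotation as R
o=manip.get_obs();print(o["clock"],o["position"],R.from_quat(o["ee_rot"]).as_matrix().round(3).tolist(),o["joint_pos"].round(2))
Z=dict(seat=.068,knob=.0795,case=0)
for n in ("scene","side","wrist"):
    p=manip.camera(n)
    if n=="wrist": cv2.imwrite("pics/w1.png",p["frame"][:,:,::-1])
    for l,z in Z.items():
        for d in manip.pinpoint(p,l)[:2]: print(n,l,round(d["confidence"],2),d["at"],(ray(p,d["at"],z)[0,:2]*1000).round(0))
E
```

```text
3.8667 [ 0.49701211 -0.22912934  0.16148442] [[-1.0, 0.017, 0.0], [0.017, 1.0, 0.0], [-0.0, 0.0, -1.0]] [ 0.42  0.22 -0.09  1.76  0.02  1.17  1.89]
scene seat 0.61 [229.8, 168.4] [ 653. -232.]
scene knob 0.47 [230.6, 125.4] [ 575. -356.]
scene knob 0.42 [279.3, 142.7] [ 502. -219.]
scene case 0.76 [235.2, 185.3] [ 654. -225.]
side seat 0.86 [381.4, 271.1] [ 647. -229.]
side case 0.97 [377.5, 286.7] [ 648. -219.]
wrist knob 0.77 [324.8, 201.6] [ 490. -224.]
wrist case 0.65 [324.5, 307.3] [ 649. -225.]
```

View pics/w1.png

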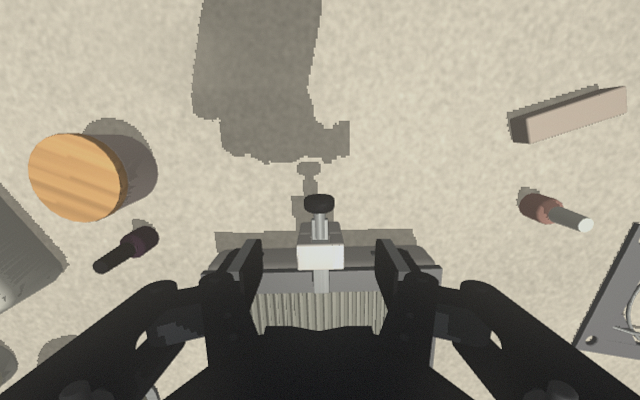

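Knob at about (319,203), centred between the pads (262 and 376), with the guide block at (320,250). I'll go down and grip it.

Request:
jog_arm --pt "-5 0 -30" --pt "-5 0 -60" --pt "-5 0 -85" --pt "-5 0 -99" --pt "-5 0 -99" --pt "-5 0 -99" --pt "-5 0 -99" --turn '[1, 1, 1, 1, 1, 1, 1]'

```text
clock: 5.05
position: [0.4928, -0.2293, 0.0637]
ee_rot: [0.002, 1.0, -0.0, 0.001]
ft_force: [-0.1, -0.4, -0.2]
grip_width: 0.702
```

Request:
jog_arm --pt "0 0 0" --pt "0 0 0" --pt "0 0 0" --pt "0 0 0" --pt "0 0 0" --pt "0 0 0" --turn '[0, 0, 0, 0, 0, 0]' --grip 15 --grip_force 40

```text
clock: 5.55
position: [0.4936, -0.2286, 0.065]
ee_rot: [0.002, 1.0, -0.0, 0.002]
ft_force: [-2.1, 3.9, 7.8]
grip_width: 0.271
```

Request:
jog_arm --pt "-5 0 0" --pt "-12 0 0" --pt "-19 0 0" --pt "-26 0 0" --pt "-29 0 0" --pt "-29 0 0" --pt "-29 0 0" --pt "-29 0 0" --turn '[0, 0, 0, 0, 0, 0, 0, 0]'

```text
clock: 6.22
position: [0.4683, -0.2287, 0.0655]
ee_rot: [0.001, 1.0, -0.001, 0.006]
ft_force: [20.4, -3.6, -19.4]
grip_width: 0.273
```

```bash
python3 - <<'E'
from h import *
p=manip.camera("wrist")
cv2.imwrite("pics/w2.png",p["frame"][:,:,::-1])
for d in manip.pinpoint(p,"knob")[:2]: print(d["at"],d["confidence"],ray(p,d["at"],.0795))
E
```

```text
[320.2, 261.5] 0.92 [[ 0.46675641 -0.22789827  0.0795    ]]
```

View pics/w2.png

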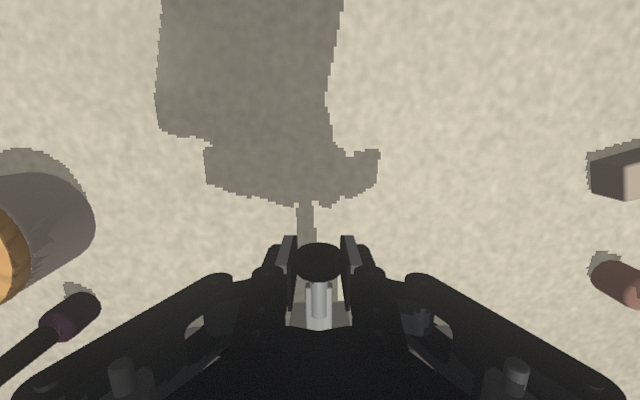

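The knob is still between the pads at (320,261). It moved 25.3 mm and hit its stop with 20 N. Releasing and rising.

Request:
jog_arm --pt "0 0 -1" --pt "0 0 -1" --pt "0 0 -1" --pt "0 0 -1" --pt "0 0 -1" --turn '[0, 0, 0, 0, 0]' --grip 70

```text
clock: 6.73
position: [0.4679, -0.2288, 0.0646]
ee_rot: [0.001, 1.0, -0.001, 0.006]
ft_force: [0.5, -0.1, -0.1]
grip_width: 0.821
```

Request:
jog_arm --pt "0 0 40" --pt "0 0 80" --pt "0 0 115" --pt "30 30 140" --pt "50 70 140" --pt "70 110 140" --pt "90 150 140" --pt "110 190 140" --pt "130 230 140" --pt "140 270 140" --pt "140 310 140" --pt "140 350 140" --turn '[0, 0, 0, 0, -3, -6, -9, -12, -12, -12, -12, -12]'

```text
clock: 7.73
position: [0.6076, 0.106, 0.2043]
ee_rot: [0.106, 0.994, -0.002, 0.005]
ft_force: [1.2, -0.2, -0.3]
grip_width: 0.821
```

```bash
python3 - <<'E'
from h import *
o=manip.get_obs();print(o["clock"],o["position"],o["ft_force"])
Z=dict(seat=.068,knob=.0795,bar=.024,guard=0,case=0)
for n in ("scene","side","wrist"):
    p=manip.camera(n)
    if n=="wrist": cv2.imwrite("pics/w3.png",p["frame"][:,:,::-1])
    if n=="side": cv2.imwrite("pics/s3.png",p["frame"][:,:,::-1])
    for l,z in Z.items():
        for d in manip.pinpoint(p,l)[:2]: print(n,l,round(d["confidence"],2),d["at"],(ray(p,d["at"],z)[0,:2]*1000).round(0))
    print(rect(p,"guard",.006))
E
```

```text
7.7333 [0.60761056 0.10601628 0.2043235 ] [ 1.15728165 -0.15773156 -0.26241794]
scene seat 0.77 [236.9, 170.2] [ 641. -215.]
scene seat 0.48 [272.4, 247.2] [692.  29.]
scene knob 0.71 [289.6, 136.4] [ 466. -222.]
scene knob 0.33 [319.2, 217.8] [562.  36.]
scene bar 0.79 [339.1, 308.0] [648. 223.]
scene guard 0.77 [335.9, 308.8] [649. 215.]
scene guard 0.72 [324.0, 215.9] [517.   3.]
scene case 0.84 [235.3, 183.4] [ 650. -230.]
(0.83, (651.427734375, 219.3352508544922), (224.61587524414062, 173.76766967773438), 78.0235366821289)
side seat 0.66 [379.9, 270.5] [ 645. -227.]
side seat 0.28 [276.8, 135.9] [500. 357.]
side knob 0.64 [302.0, 282.5] [ 467. -232.]
side bar 0.69 [335.3, 167.2] [655. 218.]
side guard 0.7 [335.9, 173.1] [658. 220.]
side case 0.66 [376.5, 289.4] [ 643. -226.]
(0.63, (655.5028686523438, 214.7369384765625), (226.78768920898438, 168.07150268554688), 78.1077880859375)
wrist seat 0.88 [39.1, 286.3] [ 647. -227.]
wrist knob 0.5 [209.4, 31.8] [449.  44.]
wrist bar 0.69 [421.0, 199.2] [652. 219.]
wrist guard 0.67 [412.0, 190.9] [647. 216.]
(0.91, (651.6221923828125, 220.511474609375), (223.087646484375, 173.4345245361328), 77.73837280273438)
```

View pics/w3.png

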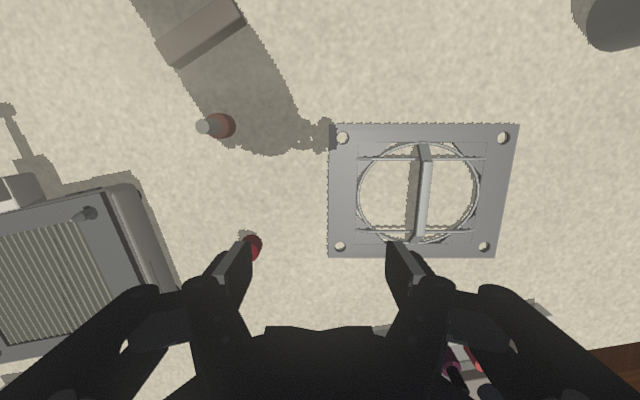

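Guard holes are at about (343,138), (503,138), (340,246) and (484,246), with the bar running down column 425. The guard's edges look parallel to the jaws. Working out the centre from the holes.

```bash
python3 - <<'E'
from h import *
p=manip.camera("wrist")
P=ray(p,[(343,138),(503,138),(340,246),(484,246)],.005)*1000
print(P.round(0),P.mean(0)); 
for a,b in((0,2),(1,3)):
  d=P[b]-P[a];print(np.degrees(np.arctan2(d[1],d[0])))
for a,b in((0,1),(2,3)):
  d=P[b]-P[a];print(np.degrees(np.arctan2(d[1],d[0]))-90)
from scipy.spatial.transform import Rotation as R
M=R.from_quat(manip.get_obs()["ee_rot"]).as_matrix();print(M.round(3), np.degrees(np.arctan2(M[1,1],M[0,1]))-90)
E
```

```text
[[563. 143.   5.]
 [604. 329.   5.]
 [700. 113.   5.]
 [740. 299.   5.]] [651.57526706 221.14574162   5.        ]
-12.438259367167703
-12.222563011811776
-12.184516982040066
-12.157148057251007
[[-0.978  0.21   0.011]
 [ 0.21   0.978 -0.004]
 [-0.011 -0.002 -1.   ]] -12.134562030709873
```

Request:
jog_arm --pt "15 38 0" --pt "30 76 -20" --pt "44 114 -50" --pt "44 114 -85" --pt "44 114 -120" --pt "44 114 -150" --pt "44 114 -175" --pt "44 114 -190" --pt "44 114 -196" --pt "44 114 -196" --pt "44 114 -196" --turn '[0, 0, 0, 0, 0, 0, 0, 0, 0, 0, 0]' --grip 60

```text
clock: 9.75
position: [0.6522, 0.2189, 0.01]
ee_rot: [0.106, 0.994, -0.001, 0.006]
ft_force: [-0.5, -0.1, 0.3]
grip_width: 0.703
```

```bash
python3 - <<'E'
from h import *
p=manip.camera("wrist")
cv2.imwrite("pics/w4.png",p["frame"][:,:,::-1]);print(manip.get_obs()["position"])
E
```

```text
[0.65250059 0.21898504 0.01061361]
```

View pics/w4.png

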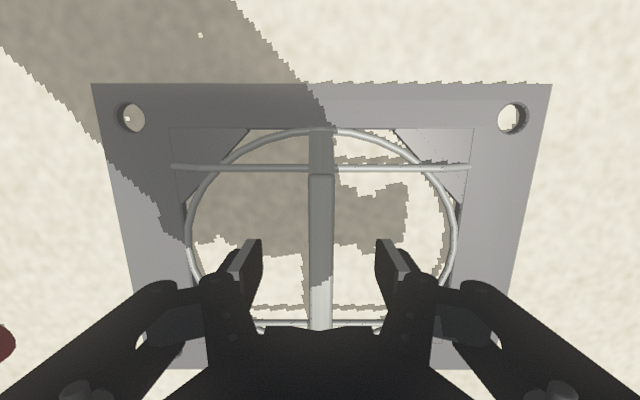

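The bar lies at column 320, midway between the pads. I'll go 4 mm lower and grip.

Request:
jog_arm --pt "0 0 -5" --pt "0 0 -5" --pt "0 0 -5" --turn '[0, 0, 0]'

```text
clock: 10.05
position: [0.6529, 0.2191, 0.0064]
ee_rot: [0.106, 0.994, -0.001, 0.007]
ft_force: [-0.6, 0.1, -0.3]
grip_width: 0.704
```

Request:
jog_arm --pt "0 0 0" --pt "0 0 0" --pt "0 0 0" --pt "0 0 0" --pt "0 0 0" --pt "0 0 0" --pt "0 0 0" --pt "0 0 0" --turn '[0, 0, 0, 0, 0, 0, 0, 0]' --grip 5 --grip_force 80

```text
clock: 10.72
position: [0.6531, 0.2191, 0.0066]
ee_rot: [0.106, 0.994, -0.0, 0.007]
ft_force: [0.4, -0.3, 2.2]
grip_width: 0.116
```

Request:
jog_arm --pt "0 0 10" --pt "0 0 30" --pt "0 0 55" --pt "0 0 85" --pt "0 0 115" --pt "0 0 140" --pt "0 0 140" --pt "0 0 140" --turn '[0, 0, 0, 0, 0, 0, 0, 0]'

```text
clock: 11.38
position: [0.6535, 0.2194, 0.1481]
ee_rot: [0.106, 0.994, 0.0, 0.008]
ft_force: [-1.6, 0.3, -4.0]
grip_width: 0.121
```

```bash
python3 - <<'E'
from h import *
from scipy.spatial.transform import Rotation as R
o=manip.get_obs();print(o["clock"],o["position"],o["ft_force"],o["torque"],o["grip_width"])
M=R.from_quat(o["ee_rot"]).as_matrix();print(M.round(3).tolist(), np.degrees(np.arctan2(M[1,1],M[0,1]))-90)
for n in ("scene","side"):
    p=manip.camera(n)
    cv2.imwrite(f"pics/{n}5.png",p["frame"][:,:,::-1])
    for l,z in dict(bar=o["position"][2]+.0187,seat=.068,knob=.0795).items():
        for d in manip.pinpoint(p,l)[:1]: print(n,l,round(d["confidence"],2),d["at"],(ray(p,d["at"],z)[0,:2]*1000).round(0))
p=manip.camera("wrist"); cv2.imwrite(f"pics/w5.png",p["frame"][:,:,::-1])
E
```

```text
11.3833 [0.65351616 0.21937882 0.14811473] [-1.55577886  0.25399594 -4.04207007] [0.00113976 0.01549282 0.01189008] 0.12094823488940759
[[-0.977, 0.21, 0.017], [0.21, 0.978, -0.002], [-0.017, 0.002, -1.0]] -12.145481738497296
scene bar 0.71 [341.7, 284.7] [652. 219.]
scene seat 0.88 [233.2, 168.5] [ 646. -226.]
scene knob 0.48 [287.2, 137.1] [ 473. -223.]
side bar 0.69 [335.5, 128.2] [649. 211.]
side knob 0.67 [303.8, 283.9] [ 470. -236.]
```

View pics/w5.png

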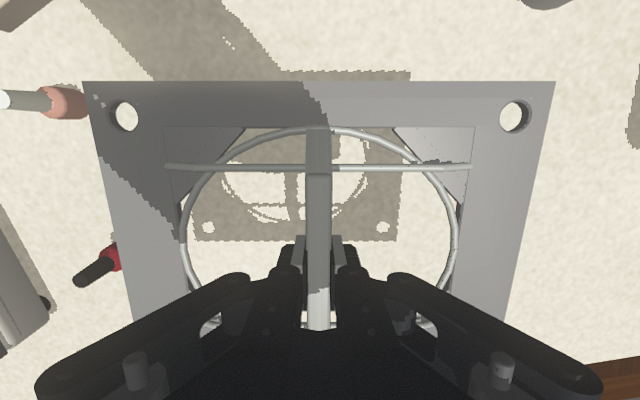

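The guard is held level and the holes at (125,117) and (515,117) sit symmetric. Next I need the post positions, so one composite of enlarged scene and side crops.

```bash
python3 - <<'E'
import cv2,numpy as np
a=cv2.imread("pics/scene5.png")[120:230,170:300];b=cv2.imread("pics/side5.png")[220:340,300:450]
A=np.zeros((600,800,3),np.uint8)
a=cv2.resize(a,None,fx=3,fy=3,interpolation=3);b=cv2.resize(b,None,fx=2.66666,fy=2.66666,interpolation=3)
A[:a.shape[0],:a.shape[1]]=a;A[:b.shape[0],400:400+b.shape[1]]=b
cv2.imwrite("pics/c5.png",A[:340])
E
```

```text
(no output)
```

View pics/c5.png

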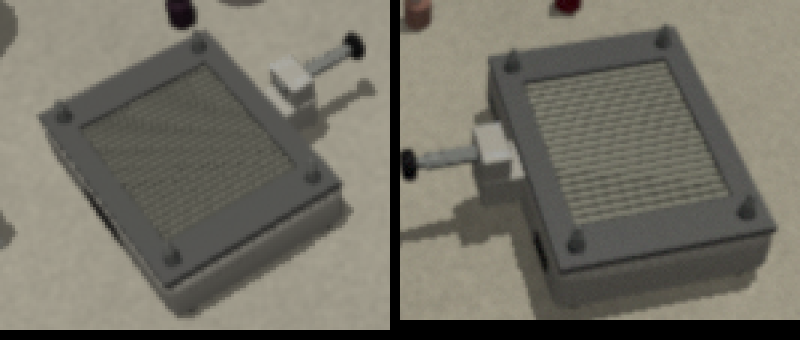

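The latch is out with no tongue over the seat, and all four posts show in both crops. Fitting x, y and yaw to tips and bases.

```bash
cat >> h.py <<'E'
def corners(x,y,a,z):
    c,s=np.cos(a),np.sin(a)
    return np.array([[x+c*u-s*v,y+s*u+c*v,z] for u,v in((-.07,-.095),(.07,-.095),(-.07,.095),(.07,.095))])
E
python3 - <<'E'
from h import *
from scipy.optimize import least_squares
P={n:manip.camera(n) for n in("scene","side")}
S={.092:[(198,30),(62,100),(313,163),(170,240)],.068:[(200,48),(64,119),(313,180),(172,261)]}
D={.092:[(576,228),(748,193),(513,48),(664,24)],.068:[(576,247),(747,215),(513,70),(664,45)]}
sc={z:np.array(v)/3+[170,120] for z,v in S.items()}
sd={z:(np.array(v)-[400,0])/2.66666+[300,220] for z,v in D.items()}
def f(q,use=("scene","side")):
    r=[]
    for n,o in(("scene",sc),("side",sd)):
        if n in use:
            for z in o: r.append((proj(P[n],corners(*q,z))-o[z]).ravel())
    return np.concatenate(r)
for u in(("scene","side"),("scene",),("side",)):
    r=least_squares(f,[.65,-.228,0],args=(u,),x_scale=[.01,.01,.01]);print(u,r.x,np.sqrt(np.mean(r.fun**2)))
# guard held vs tool
q=cv2.imread("pics/w5.png");o=manip.get_obs();p=manip.camera("wrist")
H=ray(p,[(125,117),(515,117)],o["position"][2]-.0066+.005)*1000;print(H)
g=H[1]-H[0];a=np.arctan2(-g[0],g[1]);print("yaw",np.degrees(a));print("centre",H.mean(0)[:2]+70*np.array([np.cos(a),np.sin(a)]),o["position"])
E
```

```text
('scene', 'side') [ 6.49885011e-01 -2.28208357e-01  4.78662900e-04] 1.019782824204118
('scene',) [ 0.64821285 -0.22490169 -0.00191873] 0.5891893919341744
('side',) [ 6.51063786e-01 -2.30346463e-01  6.46544204e-05] 0.565543016152235
[[563.07121701 141.45025573 144.76502565]
 [603.3900746  327.88930963 144.76502565]]
yaw -12.202732529036485
centre [651.64905284 219.87378393] [0.65301029 0.21912151 0.14636503]
```

Request:
jog_arm --pt "0 -15 5" --pt "0 -45 5" --pt "0 -80 5" --pt "0 -115 5" --pt "0 -150 5" --pt "0 -185 5" --pt "0 -220 5" --pt "0 -255 5" --pt "0 -290 5" --pt "0 -325 5" --pt "0 -360 5" --pt "-2 -390 5" --turn '[0, 1, 2, 4, 6, 8, 10, 12, 12.2, 12.2, 12.2, 12.2]'

```text
clock: 12.98
position: [0.6506, -0.1745, 0.1518]
ee_rot: [0.0, 1.0, -0.0, 0.008]
ft_force: [-0.1, -0.2, -3.7]
grip_width: 0.126
```

Request:
jog_arm --pt "0 -20 0" --pt "0 -40 0" --pt "-2 -55 0" --pt "-2 -57 0" --pt "-2 -57 0" --pt "-2 -57 0" --turn '[0, 0, 0, 0, 0, 0]'

```text
clock: 13.48
position: [0.6488, -0.2301, 0.1519]
ee_rot: [-0.0, 1.0, 0.0, 0.008]
ft_force: [0.1, 0.8, -2.5]
grip_width: 0.12
```

```bash
python3 - <<'E'
from h import *
from scipy.spatial.transform import Rotation as R
p=manip.camera("wrist"); cv2.imwrite(f"pics/w6.png",p["frame"][:,:,::-1])
o=manip.get_obs();print(o["clock"],o["position"],o["ft_force"],o["torque"])
M=R.from_quat(o["ee_rot"]).as_matrix();print(M.round(3).tolist(), np.degrees(np.arctan2(M[1,1],M[0,1]))-90)
print(proj(p,corners(.650,-.2285,0,.092)),proj(p,corners(.650,-.2285,0,.068)))
E
```

```text
13.5333 [ 0.64897456 -0.22955687  0.15194311] [-0.43637444  0.33908948 -3.68349255] [-0.00195348  0.00690724  0.0040725 ]
[[-1.0, -0.001, 0.015], [-0.001, 1.0, 0.001], [-0.015, 0.001, -1.0]] 0.06377447986596962
[[183.17463581 122.398366  ]
 [205.80018783 298.03746449]
 [458.27712351 122.20086254]
 [435.06213966 297.76541365]] [[197.46947364 122.23486558]
 [215.89071953 282.09340414]
 [443.39942735 122.05840642]
 [424.52778153 281.85469749]]
```

View pics/w6.png

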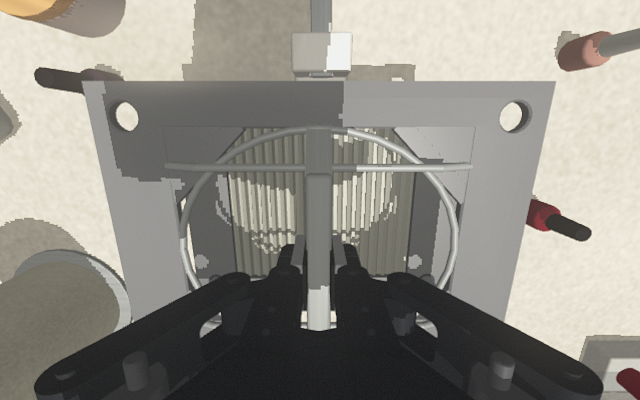

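Posts are hidden behind the plate. The frame and block centre is at column ~322 against guard centre 320, which agrees with a 1 mm y correction. Lowering to just above the post tips.

Request:
jog_arm --pt "2 1 -10" --pt "2.4 1 -22" --pt "2.4 1 -34" --pt "2.4 1 -43" --pt "2.4 1 -50" --pt "2.4 1 -51" --pt "2.4 1 -51" --pt "2.4 1 -51" --turn '[0, 0, 0, 0, 0, 0, 0, 0]'

```text
clock: 14.2
position: [0.6516, -0.2287, 0.1013]
ee_rot: [-0.001, 1.0, 0.0, 0.008]
ft_force: [0.0, -0.8, -3.7]
grip_width: 0.12
```

```bash
python3 - <<'E'
from h import *
P={n:manip.camera(n) for n in("wrist","side","scene")}
for n in P: cv2.imwrite(f"pics/{n}7.png",P[n]["frame"][:,:,::-1])
o=manip.get_obs();print(o["clock"],o["position"],o["ft_force"])
A=np.zeros((600,800,3),np.uint8)
f=lambda n,x,y,w,h,s:cv2.resize(P[n]["frame"][y:y+h,x:x+w,::-1],None,fx=s,fy=s,interpolation=3)
def put(im,x,y):A[y:y+im.shape[0],x:x+im.shape[1]]=im
put(f("wrist",90,80,80,70,4),0,0);put(f("wrist",480,80,80,70,4),320,0)
put(f("side",300,200,160,140,2),0,290);put(f("scene",160,110,140,120,2),340,290)
cv2.imwrite("pics/c7.png",A[:570,:640])
E
```

```text
14.35 [ 0.65175194 -0.22874436  0.10167646] [-0.65721801 -1.04878788 -3.75368387]
```

View pics/c7.png

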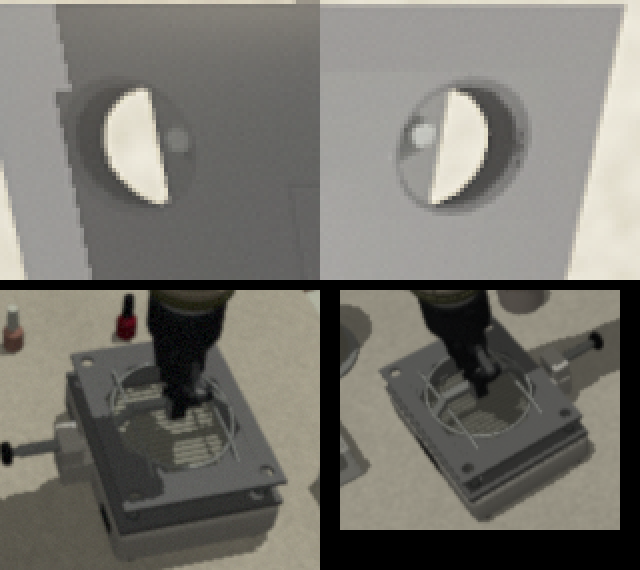

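Through the holes the post tips show at wrist pixels (134,115) and (506,113.5). The hole centres are at about (124,115.5) and (515.5,116).

```bash
python3 - <<'E'
from h import *
p=manip.camera("wrist");o=manip.get_obs();print(o["position"])
T=ray(p,[(134.25,115),(506,113.5)],.092)*1000
H=ray(p,[(124.25,115.5),(515.5,116.2)],o["position"][2]-.0066+.006)*1000
print(T,H,(T-H).mean(0))
E
```

```text
[ 0.65169244 -0.22870323  0.10160398]
[[ 579.13224864 -323.74725653   92.        ]
 [ 578.38108777 -132.34313116   92.        ]] [[ 579.52440714 -323.01961492  101.00397521]
 [ 579.83601178 -133.23669801  101.00397521]] [-0.92354126  0.08296262 -9.00397521]
```

Within 1 mm. Shifting -1 mm in x and lowering slowly.

Request:
jog_arm --pt "-1 0 -3" --pt "-1 0 -6" --pt "-1 0 -9" --pt "-1 0 -12" --pt "-1 0 -15" --pt "-1 0 -18" --pt "-1 0 -21" --pt "-1 0 -23" --pt "-1 0 -25" --pt "-1 0 -25" --pt "-1 0 -25" --turn '[0, 0, 0, 0, 0, 0, 0, 0, 0, 0, 0]'

```text
clock: 15.32
position: [0.6507, -0.2287, 0.0766]
ee_rot: [-0.001, 1.0, 0.0, 0.008]
ft_force: [-0.7, 0.7, -2.9]
grip_width: 0.123
```

Request:
jog_arm --pt "0 0 -1" --pt "0 0 -2" --pt "0 0 -3" --pt "0 0 -3" --pt "0 0 -3" --turn '[0, 0, 0, 0, 0]'

```text
clock: 15.73
position: [0.6508, -0.2287, 0.0744]
ee_rot: [-0.001, 1.0, 0.0, 0.008]
ft_force: [-4.6, 1.0, 5.9]
grip_width: 0.123
```

Contact at the expected height. I'll release the guard gently, rise, and check.

Request:
jog_arm --pt "0 0 0" --pt "0 0 0" --pt "0 0 0" --pt "0 0 0" --pt "0 0 0" --pt "0 0 0" --turn '[0, 0, 0, 0, 0, 0]' --grip 55 --grip_force 40

```text
clock: 16.23
position: [0.6509, -0.2287, 0.0744]
ee_rot: [-0.001, 1.0, -0.0, 0.008]
ft_force: [-0.4, 0.1, 0.6]
grip_width: 0.644
```

Request:
jog_arm --pt "0 0 20" --pt "0 0 50" --pt "0 0 85" --pt "-30 0 100" --pt "-70 0 100" --pt "-110 0 100" --pt "-150 0 100" --pt "-183 0 90" --pt "-183 0 85" --pt "-183 0 85" --pt "-183 0 85" --turn '[0, 0, 0, 0, 0, 0, 0, 0, 0, 0, 0]'

```text
clock: 17.15
position: [0.4684, -0.2287, 0.1598]
ee_rot: [-0.001, 1.0, -0.0, 0.009]
ft_force: [0.3, -0.0, 0.2]
grip_width: 0.648
```

```bash
python3 - <<'E'
from h import *
P={n:manip.camera(n) for n in("wrist","side","scene")}
o=manip.get_obs();print(o["clock"],o["position"],o["ft_force"])
for n in P:
    for l,z in dict(bar=.092,knob=.0795).items():
        for d in manip.pinpoint(P[n],l)[:1]: print(n,l,round(d["confidence"],2),d["at"],(ray(P[n],d["at"],z)[0,:2]*1000).round(0))
A=np.zeros((600,800,3),np.uint8)
f=lambda n,x,y,w,h,s:cv2.resize(P[n]["frame"][y:y+h,x:x+w,::-1],None,fx=s,fy=s,interpolation=3)
def put(im,x,y):A[y:y+im.shape[0],x:x+im.shape[1]]=im
put(f("wrist",180,140,280,200,1.4),0,0);put(f("side",300,210,160,130,2.4),0,285);put(f("scene",160,110,140,120,2.6),400,285);
cv2.imwrite("pics/c8.png",A)
E
```

```text
17.3 [ 0.46917384 -0.22851552  0.15978364] [-0.66943906  0.53480638 -0.20379472]
wrist knob 0.61 [325.8, 204.9] [ 465. -223.]
side bar 0.76 [384.6, 261.0] [ 655. -222.]
side knob 0.46 [305.1, 280.3] [ 475. -227.]
scene bar 0.9 [230.3, 164.6] [ 652. -223.]
scene knob 0.63 [287.7, 136.8] [ 471. -223.]
```

View pics/c8.png

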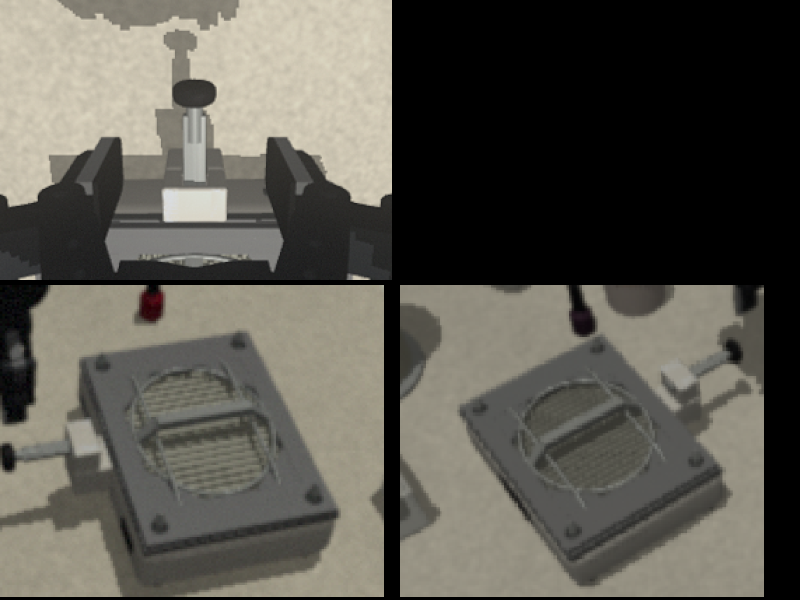

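The guard lies flat with all four posts through and the latch is still out. Those were the last pictures. Now gripping the knob and pushing it home.

Request:
jog_arm --pt "-1 0 -30" --pt "-1 0 -60" --pt "-1 0 -85" --pt "-1 0 -98" --pt "-1 0 -98" --pt "-1 0 -98" --pt "-1 0 -98" --turn '[0, 0, 0, 0, 0, 0, 0]'

```text
clock: 18.18
position: [0.468, -0.2289, 0.0625]
ee_rot: [-0.001, 1.0, -0.0, 0.009]
ft_force: [-0.1, -0.6, 0.4]
grip_width: 0.648
```

Request:
jog_arm --pt "0 0 0" --pt "0 0 0" --pt "0 0 0" --pt "0 0 0" --pt "0 0 0" --pt "0 0 0" --turn '[0, 0, 0, 0, 0, 0]' --grip 15 --grip_force 40

```text
clock: 18.68
position: [0.4689, -0.2287, 0.0639]
ee_rot: [-0.001, 1.0, -0.0, 0.01]
ft_force: [-1.1, 2.1, 6.9]
grip_width: 0.278
```

Request:
jog_arm --pt "5 0 0" --pt "12 0 0" --pt "19 0 0" --pt "25 0 0" --pt "28 0 0" --pt "28 0 0" --pt "28 0 0" --pt "28 0 0" --turn '[0, 0, 0, 0, 0, 0, 0, 0]'

```text
clock: 19.35
position: [0.494, -0.2286, 0.0638]
ee_rot: [-0.0, 1.0, 0.0, 0.007]
ft_force: [-20.7, 4.1, 16.8]
grip_width: 0.273
```

Moved 25.1 mm, against the stop with 20 N. Releasing and backing off straight up.

Request:
jog_arm --pt "0 0 0" --pt "0 0 0" --pt "0 0 0" --pt "0 0 0" --pt "0 0 0" --turn '[0, 0, 0, 0, 0]' --grip 65

```text
clock: 19.77
position: [0.4946, -0.2286, 0.064]
ee_rot: [-0.001, 1.0, 0.0, 0.007]
ft_force: [0.6, 0.8, 0.3]
grip_width: 0.762
```

Request:
jog_arm --pt "0 0 30" --pt "0 0 65" --pt "0 0 100" --pt "0 0 120" --pt "0 0 130" --pt "0 0 130" --pt "0 0 130" --pt "0 0 130" --turn '[0, 0, 0, 0, 0, 0, 0, 0]'

```text
clock: 20.43
position: [0.4938, -0.2283, 0.192]
ee_rot: [-0.001, 1.0, 0.001, 0.006]
ft_force: [0.1, 0.9, 0.3]
grip_width: 0.759
```

```bash
python3 - <<'E'
from h import *
P={n:manip.camera(n) for n in("wrist","side","scene")}
o=manip.get_obs();print(o["clock"],o["position"],o["ft_force"])
for n in P:
    for l,z in dict(bar=.092,knob=.0795,polish_a=0,buffer=0,jar=0).items():
        for d in manip.pinpoint(P[n],l)[:3]:
            if d["confidence"]>.4: print(n,l,round(d["confidence"],2),d["at"],(ray(P[n],d["at"],z)[0,:2]*1000).round(0))
E
```

```text
20.5833 [ 0.49390869 -0.22835168  0.19240756] [0.88705201 0.2501256  0.33114818]
wrist bar 0.56 [318.9, 331.0] [ 632. -228.]
wrist knob 0.82 [321.9, 198.4] [ 493. -225.]
wrist polish_a 0.83 [506.9, 201.0] [518.   5.]
wrist polish_a 0.75 [159.8, 224.8] [ 549. -428.]
wrist buffer 0.58 [536.3, 121.4] [424.  21.]
wrist jar 0.72 [135.4, 158.5] [ 466. -444.]
side knob 0.63 [314.3, 280.1] [ 494. -231.]
side polish_a 0.58 [362.1, 224.4] [672. -12.]
side polish_a 0.55 [306.0, 225.8] [524.  14.]
side polish_a 0.55 [364.2, 378.8] [ 552. -428.]
side buffer 0.73 [270.7, 227.1] [431.  29.]
side buffer 0.72 [377.1, 290.5] [ 644. -230.]
scene bar 0.55 [230.6, 163.8] [ 650. -225.]
scene knob 0.45 [278.2, 141.3] [ 501. -225.]
scene polish_a 0.71 [232.6, 126.1] [ 543. -427.]
scene polish_a 0.63 [271.6, 245.0] [676.  -9.]
scene polish_a 0.46 [321.0, 217.0] [525.   1.]
scene buffer 0.86 [352.0, 199.6] [423.   8.]
scene buffer 0.63 [251.7, 114.7] [ 468. -434.]
scene jar 0.75 [249.9, 111.8] [ 466. -449.]
```

The knob is back at its home position (x ≈ 0.493), the bar is over the seat, and the bystanders have not moved. Handing in.

```bash
python3 -c "
from workcell import manip
print(manip.hand_in())"
```

```text
the job is handed in; nothing more can be done
None
```

I pulled the latch knob out, set the guard down over the four posts, pushed the knob home, and handed the job in at about 20.6 s of the 64 s allowed. No verdict was reported.

- **Latch out:** the knob moved 25.3 mm and reached its stop with about 20 N.
- **Guard:** the post tips showed through the two front holes, about 1 mm off, so I corrected that before lowering. Contact came at the expected height, and I released the guard only then. The last pictures show it flat with all four posts through their holes.
- **Latch home:** the knob moved 25.1 mm back in and reached its stop with about 20 N.
- **Last checks:**
  - The knob read x = 493 to 494 mm in the wrist and side views; home is about 493.
  - The hand was clear, 0.19 m above the desk, with about zero force on the wrist.
  - The bottles near the case, the buffer and the jar read within about 15 mm of where they started, which is the detector's scatter. I did not re-check the pump, but the arm never went near it.

**Checks that disagreed:**
- The wrist view put the bar at x = 632 mm, with low confidence and the bar partly hidden. The scene view gave (650, -225) mm, which matches the seat at (650, -228).
- The scene view put the knob at x = 501 mm, also with low confidence. It read about 8 mm high at home in the first pictures too.
- I had no pictures left to view after the latch was pushed in, so latch home rests on the stop force, the travel and these readings.

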